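Wind a sample tube up out of the chilled well

ROBOT

A 6-joint arm with a two-finger parallel gripper is mounted at the origin on the work surface. World frame = base frame: x ahead of the robot, y to its left, z up, the work surface at z = 0. Lengths are in m, angles in rad, forces in N, time in s.
With the tool pointing down it reaches from about 0.2 to 0.875 m from the base axis. Payload 3.4 kg.
Tool frame: the origin (TCP) lies between the finger pads; the fingertips stand 25 mm ahead of it and the grasp point (between the pads) lies 6 mm ahead of it (r.nose_length is the z of the fingertips in the tool frame, in m); z points along the fingers, x is the direction in which the jaws open and shut, and the axes are right-handed (so a half turn about z gives the same grasp; the last joint's range is limited). The gripper opens to 94 mm and grips with 3 to 60 N. Pads are 16 mm wide; open, the fingers measure 119 mm over their backs; the gripper's body (75 mm by 177 mm) begins 78 mm behind the grasp point.
Start: joints at [-1.416, 0.276, 1.505, -0, 1.361, -0.121], TCP at [0.157, -0.553, 0.23] pointing down, gripper open.
Joint ranges: [-2.89, 2.89], [-0.75, 2.08], [0.22, 2.7], [-1.18, 4.32], [0.11, 2.71], [-2.7, 2.7]. Speed limits (rad/s): [2.57, 2.57, 3.14, 3.14, 3.14, 3.14].

INTERFACE

Orientations are given as a unit quaternion [w, x, y, z].
In Python, from plant import r, gripper_to, inverse_kinematics, vision, models, telemetry gives the robot as it stands. Calls block until the motion is done:
- r.move_to(position, orientation): joint-space move of the TCP to a pose.
- r.move_l(position, rot=None, vel=0.15, guard=None): straight line of the TCP; rot=None keeps the orientation; vel is the mean speed in m/s. With guard (N) it stops when the force on the tool has changed by that much, and returns True; else False.
- r.movej(angles): joint-space move.
- gripper_to(opening, f_grip=None): finger opening in m; f_grip is the grip in N (None keeps the last); returns when the fingers have stopped.
- r.hold(seconds).
- inverse_kinematics(position, orientation): joint angles nearest the present ones, or None.
- vision.snapshot(name): name is "scene" or "top"; returns the picture (384x512x3 uint8, red, green, blue); there is no depth.
- vision.get_calibration(name): a dict with "fx", "fy", "cx", "cy" (pixels), "position" and "orientation" of the camera in the world. Camera axes: x right, y down, z forward; pixel columns grow to the right and rows downward; lengths in m; the calibration is good to about 2 mm. A picture is of the moment at which its call begins. get_calibration takes no time and is no camera call.
A pose or a line that the arm cannot do raises r.PlanningError and nothing moves.
- r.sign_off(): hands the job in, once; it reports no verdict.
Trained networks look in the newest picture that a camera, given by its name, has taken for a name from the list of things; names that differ only in an ending like _2 or _b are one class to them, and where a whole thing is asked for, a point or a joint stands for the part that bears it (a point fixed in the world has none). Each returns a list of dicts, best first, with "score" (0 to 1); they miss things now and then, are a little off and sometimes report something else, mostly with a low value. They report only what shows in the picture. A call takes as long as a camera call.
- models.boxes_of(thing, camera): "at" ([x, y, z] in m, in world coordinates, good to about 4 mm: the middle of the surface that is visible of it).
- models.regions_of(thing, camera): "pixels" (384x512 bool, what is visible of it).
- models.mark_of(thing, camera): "at" ([x, y, z] in m, in world coordinates, good to about 4 mm: a listed point, or the origin of a listed thing).
Readings, each from a call of its own:
- telemetry.current_t(): time.
- telemetry.current_joints(): joint angles.
- telemetry.current_dq(): joint speeds.
- telemetry.current_joint_efforts(): joint torques, N m.
- telemetry.current_ee_pos(): TCP position.
- telemetry.current_tool_rot(): TCP orientation.
- telemetry.current_wrist_force(): force on the tool from outside, world axes, zero at the start.
- telemetry.current_torque(): the same for the moment, N m.
- telemetry.current_opening(): finger opening in m.
Only numpy, scipy, OpenCV 4.12 (cv2) and the standard library are available. Lean on these libraries where they do the work, as an engineer would, in place of code of your own. Each camera call takes 0.05 s, during which the arm holds its last target.

TASK

Swivel the flat cover on the chilled sample well sideways until the round port is completely clear, then grip the crank by its loose sleeve and wind it clockwise, keeping hold of the sleeve all the way round, until the lift comes up hard against its stop and the capped tube stands fully raised in the port. Let go and leave it so, without shifting or tipping the vial, bottle, beaker or tube rack standing around.

Things in the scene. Friction and masses are not known exactly. Their poses are not given: they have to be found in the camera images.
- well: Chilled sample well: fixed white bench unit, 200 mm deep (x), 370 wide; origin under it, front faces its -x. Left (y 0 to 185): steel deck 100 mm high. Right: console whose face slopes up to the back at 25 degrees, with the crank. A strip lamp (bar at x 55 to 81, y -165 to -25, z 299 to 315; post at x 90, y -195) bars a vertical gripper from the crank's upper side, not one tilted like the sleeve.
- port (a point): Centre of the round port in the deck (34 mm wide), level with the deck's top; fixed in the well at x 0, y 85, z 100 mm; axes as the well's.
- cover (a joint): Angle (rad) of the flat aluminium cover, a rounded strip 48 mm wide, top 5 mm above the deck, on one vertical pivot screw 45 mm behind the port centre (+x of the well). 0: over the port, pointing to the well's -x; grows as it swings out to the well's +y side (clockwise from above), to a stop at 1.7; from 1.25 the port is clear. Takes about 1.3 N at the knob; stays where left.
- knob (a point): Centre of the upright round knob on the cover's free end: 16 mm diameter, 30 mm tall, 78 mm from the pivot screw; the point is half-way up, 20 mm above the deck. Axes turn with the cover: x points from knob to pivot, z up.
- crank_axle (a point): Centre of the sleeve centre's circle (radius 50 mm), 55 mm off the sloping face. z: crank axis, outward, leaning 25 degrees from vertical to the well's front; x points to the sleeve and turns with the crank. Winding up is clockwise seen from outside (negative about z). Starts anywhere in a turn, 1.2 to 2.2 turns short of its hard stop; takes about 3 N at the sleeve, stays where left.
- sleeve: The crank's black grip sleeve, 24 mm diameter, 60 mm long, free-spinning on its pin; origin at its centre, z along it, outward, parallel to the crank axis. Its lower end is 3 mm above the steel crank arm, its outer end is free (a thin washer on it): take it from that end with the fingers along it and carry it round without turning the gripper.
- tube_top (a point): Centre of the top of the lift's grey tube cap (19 mm diameter), in the port. The tube is part of the lift: it rises 20 mm per turn of the crank, from below the deck up to about 21 mm above it, where the lift meets its hard stop (felt at the crank).
- vial: Small capped vial, 22 mm diameter, 40 mm tall, standing loose on the deck near its front left corner; origin under it.
- bottle: Reagent bottle, 56 mm diameter, 115 mm tall, loose on the table left of the well; origin under it.
- beaker: Glass beaker, 70 mm diameter, 85 mm tall, loose on the table right of the well; origin under it.
- rack: White rack of red-capped tubes, 100 x 210 mm, 90 mm tall, loose on the table to the left; origin under it.

How it is judged:
By the outcome, as a careful person would: the job done as asked, in the order asked, and still so for the second after the job is handed in, with the robot touching nothing.
It also fails if it takes over 72 s, if anything falls off the work surface, if the arm or the gripper's body presses on something with over 40 N, if the wrist force passes 120 N, or if a joint passes its speed limit or range.

## Working session

There is one attempt and no reset: what is moved stays moved. The work goes in short steps, each a Python script; the robot and the scene stay as the last script left them, time stands still between calls to the robot, and variables do not carry over. Pictures are saved under pics/ and viewed, and the job is handed in when it is done.

```bash
ls; mkdir -p pics; python3 - <<'E'
from plant import r, gripper_to, inverse_kinematics, vision, models, telemetry
import cv2
for c in ("scene","top"):
    im=vision.snapshot(c); cv2.imwrite(f"pics/{c}0.png",cv2.cvtColor(im,cv2.COLOR_RGB2BGR))
    k=vision.get_calibration(c);print(c,k)
    for n in ["well","port","cover","knob","crank_axle","sleeve","tube_top","vial","bottle","beaker","rack"]:
        try:
            print(n,[(d["at"],round(d["score"],2)) for d in models.mark_of(n,c)[:2]])
        except Exception as e: print(n,e)
print(telemetry.current_t())
E
```

```text
pics
scene {'fx': 352.1261891111535, 'fy': 352.1261891111535, 'cx': 259.554420288654, 'cy': 195.2511273211884, 'position': array([ 0.98075269, -0.47111373,  0.83064757]), 'orientation': array([-0.35984719,  0.88268391,  0.28344649, -0.10505811])}
well []
port [([0.5683, 0.1409, 0.099], 0.86)]
cover it knows: beaker, bottle, crank_axle, knob, port, rack, sleeve, tube_top, vial, well
knob [([0.5346, 0.1462, 0.1207], 0.58)]
crank_axle [([0.5787, -0.0315, 0.1783], 0.64)]
sleeve [([0.5326, -0.0169, 0.161], 0.76)]
tube_top [([0.5679, 0.1398, 0.0989], 0.6)]
vial [([0.4775, 0.1981, 0.1022], 0.52)]
bottle [([0.551, 0.2929, -0.0028], 0.55)]
beaker [([0.5745, -0.2319, -0.0], 0.88)]
rack [([0.5437, 0.4734, -0.0022], 0.83), ([0.579, -0.0304, 0.1772], 0.53)]
top {'fx': 441.8167657868352, 'fy': 441.8167657868352, 'cx': 259.844220475742, 'cy': 198.90220337897014, 'position': array([0.37119839, 0.08969344, 1.34899974]), 'orientation': array([-0.07163543,  0.71652552, -0.69011516,  0.07211521])}
well [([0.5757, 0.0549, -0.0014], 0.96)]
port [([0.5638, 0.1387, 0.0998], 0.95)]
cover it knows: beaker, bottle, crank_axle, knob, port, rack, sleeve, tube_top, vial, well
knob [([0.5351, 0.1419, 0.1215], 0.71)]
crank_axle [([0.5789, -0.0314, 0.1838], 0.87)]
sleeve []
tube_top [([0.5491, 0.4806, -0.0021], 0.2)]
vial [([0.4843, 0.2, 0.0977], 0.41)]
bottle [([0.5506, 0.2957, -0.0038], 0.56)]
beaker [([0.5761, -0.233, -0.0016], 0.78)]
rack [([0.5483, 0.4796, -0.0029], 0.78)]
1.1
```

View pics/scene0.png

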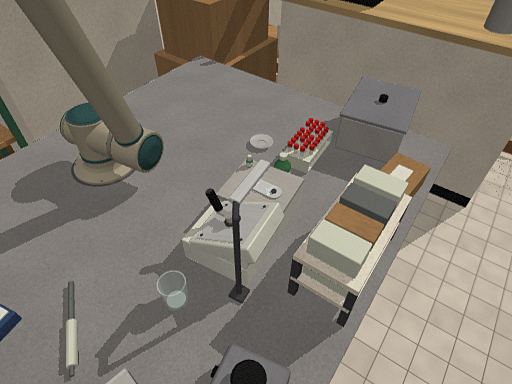

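View pics/top0.png

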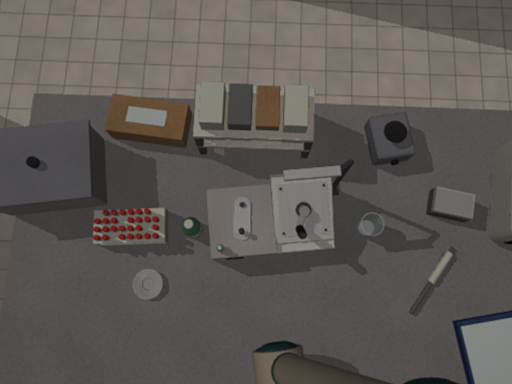

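```bash
python3 - <<'E'
import cv2
im=cv2.imread("pics/top0.png");cv2.imwrite("pics/topz.png",cv2.resize(im[150:275,180:400],None,fx=3.6,fy=3.6,interpolation=cv2.INTER_CUBIC))
im=cv2.imread("pics/scene0.png");cv2.imwrite("pics/scz.png",cv2.resize(im[140:310,160:320],None,fx=3.5,fy=3.5,interpolation=cv2.INTER_CUBIC))
E
```

```text
(no output)
```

View pics/topz.png

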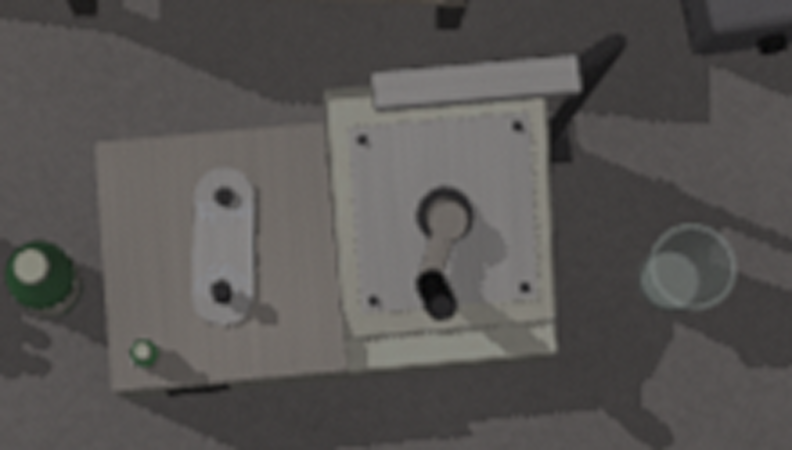

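View pics/scz.png

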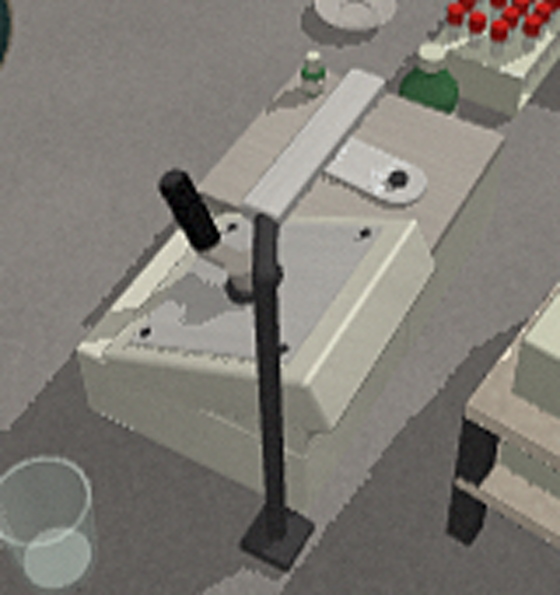

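```bash
cat > h.py <<'E'
from plant import r, gripper_to, inverse_kinematics, vision, models, telemetry
import numpy as np, cv2, json
from scipy.spatial.transform import Rotation as R
from scipy.optimize import least_squares
def Q(M): q=R.from_matrix(M).as_quat(); return [q[3],q[0],q[1],q[2]]
def fromq(q): return R.from_quat([q[1],q[2],q[3],q[0]]).as_matrix()
def proj(P,c):
    k=vision.get_calibration(c); p=(np.atleast_2d(P)-k["position"])@fromq(k["orientation"])
    return np.c_[k["fx"]*p[:,0]/p[:,2]+k["cx"],k["fy"]*p[:,1]/p[:,2]+k["cy"]]
def ray(uv,c):
    k=vision.get_calibration(c); d=fromq(k["orientation"])@np.array([(uv[0]-k["cx"])/k["fx"],(uv[1]-k["cy"])/k["fy"],1]); return k["position"],d
def onz(uv,z,c):
    o,d=ray(uv,c); return o+d*(z-o[2])/d[2]
def snap(c,name,box=None,f=1):
    im=vision.snapshot(c)
    if box: im=im[box[1]:box[3],box[0]:box[2]]
    cv2.imwrite(f"pics/{name}.png",cv2.cvtColor(cv2.resize(im,None,fx=f,fy=f,interpolation=cv2.INTER_CUBIC),cv2.COLOR_RGB2BGR))
E
cat > fit.py <<'E'
from h import *
t=lambda u,v:(180+u/3.6,150+v/3.6)
s=lambda u,v:(160+u/3.5,140+v/3.5)
print("top world: BL",onz(t(95,143),.1,"top"),"FL",onz(t(112,390),.1,"top"),"piv",onz(t(223,197),.107,"top"),"knob",onz(t(221,292),.135,"top"))
print("scene: back left corner",onz(s(503,135),.1,"scene"),"piv/knob",onz(s(398,180),.107,"scene"))
W=[[.1,.185,.1],[-.1,.185,.1],[.045,.085,.107],[-.033,.085,.135]]
uv=np.array([t(95,143),t(112,390),t(223,197),t(221,292)])
W2=[[.1,.185,.1],[.045,.085,.107]]; uv2=np.array([s(503,135),s(398,180)])
def T(p,w): w=np.array(w); c,s_=np.cos(p[2]),np.sin(p[2]); return np.c_[p[0]+c*w[:,0]-s_*w[:,1],p[1]+s_*w[:,0]+c*w[:,1],w[:,2]]
f=lambda p:np.r_[(proj(T(p,W),"top")-uv).ravel(),(proj(T(p,W2),"scene")-uv2).ravel(),(T(p,[[0,0,0]])[0,:2]-[.5757,.0549])/.004,(T(p,[[0,.085,.1]])[0,:2]-[.566,.1398])/.003]
o=least_squares(f,[.57,.05,0],loss="soft_l1");print(o.x,np.round(o.fun,1))
p=o.x
print("port",T(p,[[0,.085,.1]]),"piv",T(p,[[.045,.085,.1]]),"knob0",T(p,[[-.033,.085,.12]]))
E
python3 fit.py
```

```text
top world: BL [0.6503527  0.24945519 0.1       ] FL [0.45366022 0.2240656  0.1       ] piv [0.60870856 0.14421646 0.107     ] knob [0.52910549 0.14115961 0.135     ]
scene: back left corner [0.65257759 0.25068708 0.1       ] piv/knob [0.61294136 0.14511597 0.107     ]
[0.57552058 0.0549301  0.1246782 ] [-0.5 -0.5 -0.7  0.1 -0.2 -0.3  2.2 -1.  -0.2 -0.2 -1.  -0.4 -0.   0.
 -0.3 -0.2]
port [[0.56495036 0.13927031 0.1       ]] piv [[0.60960106 0.14486631 0.1       ]] knob0 [[0.53220652 0.13516658 0.12      ]]
```

```bash
cat >> h.py <<'E'
WP=np.array([0.5755,0.0549,0.0]); YAW=0.1247
RW=R.from_euler("z",YAW).as_matrix()
def w2b(p): return WP+RW@np.array(p,float)
def b2w(p): return RW.T@(np.array(p,float)-WP)
PIV=np.array([.045,.085])
def pushpose(a,off,z):
    rad=np.array([-np.cos(a),np.sin(a)]); tan=np.array([np.sin(a),np.cos(a)])
    p=PIV+.078*rad-off*tan
    x=RW@np.r_[-rad,0]; zz=np.array([0,0,-1.]); y=np.cross(zz,x)
    return w2b([p[0],p[1],z]),Q(np.c_[x,y,zz])
E
cat > s1.py <<'E'
from h import *
gripper_to(0.0,10)
for k in (0,1):
    pass
p,q=pushpose(.05,.034,.30)
print(p,inverse_kinematics(list(p),q), inverse_kinematics(*[list(v) for v in pushpose(1.6,.016,.14)]))
r.move_to([.40,.0,.33],q)
r.move_to(list(p),q)
print(telemetry.current_ee_pos(),telemetry.current_opening(),telemetry.current_wrist_force(),telemetry.current_t())
snap("scene","s1",(150,100,330,260),4)
E
python3 s1.py
```

```text
[0.53433349 0.10511058 0.3       ] [ 6.64467907e-02  1.98373942e-01  1.44028390e+00 -4.44089210e-16
  1.50293481e+00 -8.25320934e-03] [ 2.49446348e-01  4.11487442e-01  1.52934438e+00 -4.44089210e-16
  1.20076083e+00  1.72474635e+00]
[0.53362449 0.10424911 0.29979227] 0.0006259186342867612 [-0.64806025 -0.18440266  0.55042789] 5.4333
```

View pics/s1.png

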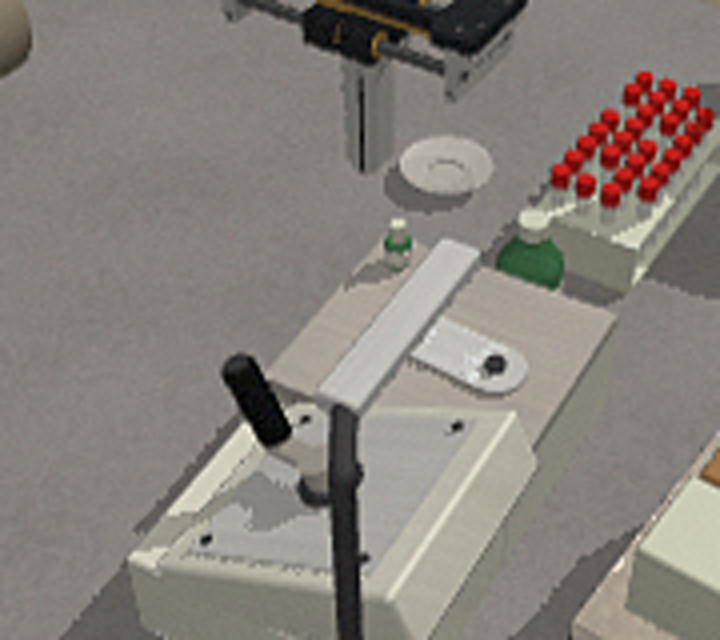

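The closed fingers hang clear, about (370,165) in the crop. The cover is still over the port and everything is undisturbed. I'll descend and push the cover round.

```bash
cat > s2.py <<'E'
from h import *
p,q=pushpose(.05,.034,.139)
g=r.move_l(list(p),q,vel=.15,guard=8); print("down",g,telemetry.current_ee_pos())
if not g:
    f0=np.array(telemetry.current_wrist_force())
    for a in np.linspace(.05,1.6,11):
        p,q=pushpose(a,.016,.139)
        g=r.move_l(list(p),q,vel=.08,guard=15)
        print(round(a,2),g,np.round(np.array(telemetry.current_wrist_force())-f0,1))
        if g: break
    print(telemetry.current_ee_pos(),telemetry.current_t())
snap("top","s2",(180,130,340,280),4)
E
python3 s2.py
```

```text
down False [0.5349963  0.10504638 0.13997524]
0.05 False [ 0.1  0.5 -0.1]
0.2 False [-1.2  0.3  1.2]
0.36 False [-0.2 -0.1  0.6]
0.52 False [-0.3 -0.4  1.2]
0.67 False [-0.5 -0.5  0.9]
0.82 False [-0.4  0.   0.2]
0.98 False [-0.3  0.   0.3]
1.14 False [-0.4  0.4  0.9]
1.29 False [-0.2 -0.2  0.8]
1.44 False [0.6 0.3 0.5]
1.6 False [-0.8  0.1  0.4]
[0.5859712  0.22062304 0.13896315] 10.1667
```

View pics/s2.png

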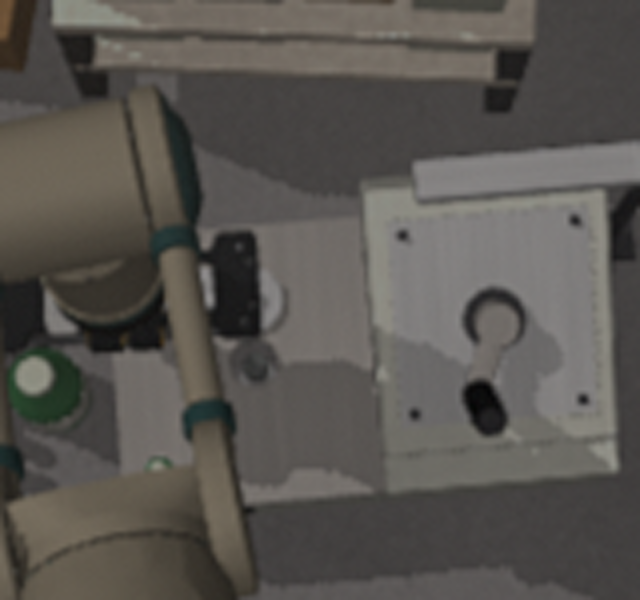

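The port is now open at about (255,362), with the cap in it, and the cover lies to the left. I'll retract, measure the sleeve and verify the cover.

```bash
cat > s3.py <<'E'
from h import *
p,q=pushpose(1.6,.028,.14); r.move_l(list(p),q,vel=.1)
p[2]=.34; r.move_l(list(p),q,vel=.3)
gripper_to(.05)
ct=np.cos(np.deg2rad(25)); st=np.sin(np.deg2rad(25))
zt=np.array([st,0,-ct])
for sgn in (1,-1):
    x=np.array([0,sgn,0.]); M=RW@np.c_[x,np.cross(zt,x),zt]
    print(sgn,inverse_kinematics(list(w2b([-.15,-.06,.30])),Q(M)),inverse_kinematics(list(w2b([.03,-.136,.2])),Q(M)))
snap("top","s3",(180,130,340,280),4)
for n in ("sleeve","crank_axle","knob","port","tube_top"): print(n,[(b2w(d["at"]).round(4),d["score"]) for d in models.mark_of(n,"top")[:1]])
vision.snapshot("scene")
for n in ("sleeve","crank_axle","knob","port","tube_top"): print(n,[(b2w(d["at"]).round(4),d["score"]) for d in models.mark_of(n,"scene")[:1]])
print(telemetry.current_t())
E
python3 s3.py
```

```text
1 [-0.39688022 -0.21153725  1.92916191  0.24479219  1.05287484 -2.17400734] [-0.34643382  0.17988137  1.80640667  0.27603254  0.78078976 -2.20187701]
-1 [-0.39688022 -0.21153725  1.92916191  0.24479219  1.05287484  0.96758532] [-0.34643382  0.17988137  1.80640667  0.27603254  0.78078976  0.93971565]
sleeve [(array([-0.0512, -0.0696,  0.1548]), 0.49)]
crank_axle [(array([-0.0106, -0.0877,  0.187 ]), 0.78)]
knob [(array([0.0511, 0.1618, 0.1206]), 0.74)]
port [(array([-0.0527, -0.0682,  0.1565]), 0.7)]
tube_top [(array([0.0039, 0.0801, 0.0896]), 0.55)]
sleeve [(array([-0.0513, -0.067 ,  0.1589]), 0.73)]
crank_axle [(array([-0.0068, -0.088 ,  0.1773]), 0.64)]
knob [(array([0.0502, 0.1664, 0.123 ]), 0.78)]
port [(array([0.0041, 0.0841, 0.0983]), 0.69)]
tube_top []
12.8
```

View pics/s3.png

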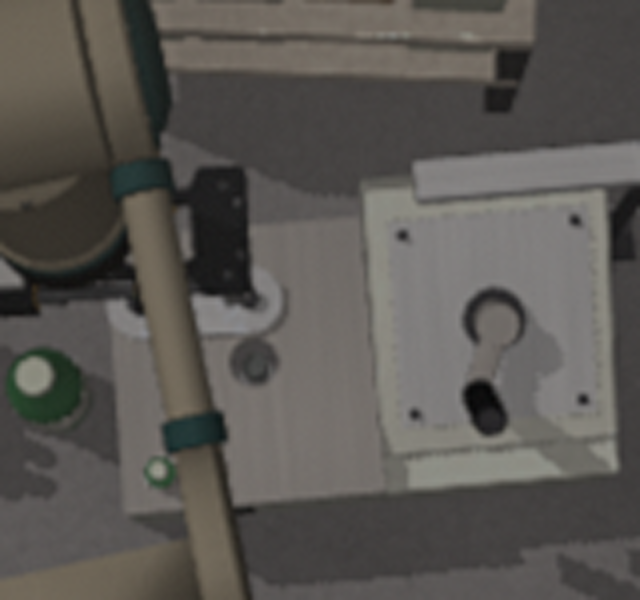

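```bash
cat >> h.py <<'E'
ct=np.cos(np.deg2rad(25)); st=np.sin(np.deg2rad(25))
N=np.array([-st,0,ct]); U=np.array([ct,0,st]); V=np.array([0,1.,0])
_x=-V; QG=Q(RW@np.c_[_x,np.cross(-N,_x),-N])
S0=np.array([-.050,-.0682,.1583]); C0=np.array([-.009,-.0866,.1805])
E
cat > s4.py <<'E'
from h import *
gripper_to(.056)
r.move_to(list(w2b([-.15,-.02,.33])),QG)
r.move_to(list(w2b(S0+.11*N)),QG)
f0=np.array(telemetry.current_wrist_force())
g=r.move_l(list(w2b(S0+.014*N)),QG,vel=.12,guard=6); print(g,b2w(telemetry.current_ee_pos()),S0+.014*N,np.round(np.array(telemetry.current_wrist_force())-f0,1),telemetry.current_t())
snap("scene","s4",(180,130,320,250),5); snap("top","s4t",(230,150,340,250),5)
E
python3 s4.py
```

```text
False [-0.05553156 -0.06819194  0.17209891] [-0.05591666 -0.0682      0.17098831] [ 0.2  1.5 -0. ] 15.5583
```

View pics/s4.png

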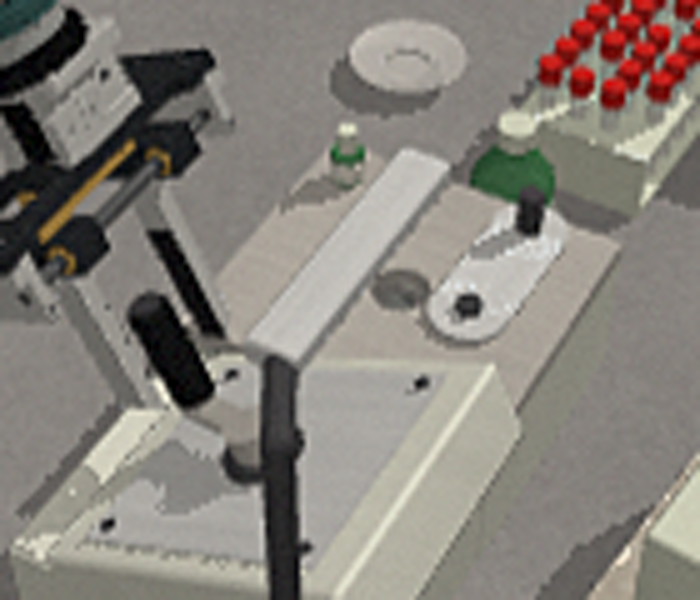

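View pics/s4t.png

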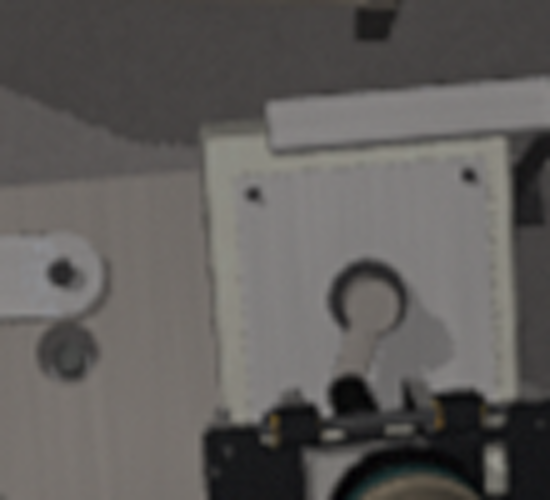

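```bash
cat > s5.py <<'E'
from h import *
im=vision.snapshot("scene")
m=models.regions_of("sleeve","scene")
c,_=cv2.findContours(m[0]["pixels"].astype(np.uint8),cv2.RETR_EXTERNAL,cv2.CHAIN_APPROX_NONE)
print(m[0]["score"],m[0]["pixels"].sum())
P=m[0]["pixels"]
def cyl(S):
    th=np.linspace(0,2*np.pi,40)
    return np.array([w2b(S+h*N+.012*(np.cos(t)*U+np.sin(t)*V)) for h in (-.03,.03) for t in th])
def sil(S,cam="scene"):
    h=cv2.convexHull(proj(cyl(S),cam).astype(np.float32)); a=np.zeros((384*4,512*4),np.uint8)
    cv2.fillConvexPoly(a,np.round((h+.5)*4).astype(np.int32),1); return cv2.resize(a.astype(np.float32),(512,384),interpolation=cv2.INTER_AREA)
best=[]
for du in np.arange(-.012,.0121,.002):
  for dv in np.arange(-.012,.0121,.002):
    s=sil(S0+du*U+dv*V); best.append((np.minimum(s,P).sum()/np.maximum(s,P).sum(),du,dv))
best.sort(reverse=True);print(np.round(best[:6],4))
f=5;x0,y0=180,130
big=cv2.cvtColor(cv2.resize(im[130:250,180:320],None,fx=f,fy=f,interpolation=cv2.INTER_CUBIC),cv2.COLOR_RGB2BGR)
dr=lambda pts,col:[cv2.circle(big,(int((u+.5-x0)*f),int((v+.5-y0)*f)),2,col,-1) for u,v in pts]
dr(proj(cyl(S0),"scene"),(0,0,255)); 
b=best[0]; dr(proj(cyl(S0+b[1]*U+b[2]*V),"scene"),(0,255,0))
tcp=b2w(telemetry.current_ee_pos())
dr(proj([w2b(tcp-.025*N+s*.028*V+w*U) for s in (-1,1) for w in (-.008,.008)],"scene"),(255,0,0))
dr(proj([w2b(C0)],"scene"),(0,255,255))
cv2.imwrite("pics/s5.png",big)
E
python3 s5.py
```

```text
0.54 189
[[ 0.819  -0.006   0.004 ]
 [ 0.8152 -0.004   0.002 ]
 [ 0.8127  0.      0.    ]
 [ 0.8096 -0.008   0.006 ]
 [ 0.8059  0.002  -0.002 ]
 [ 0.8024 -0.002   0.    ]]
```

View pics/s5.png

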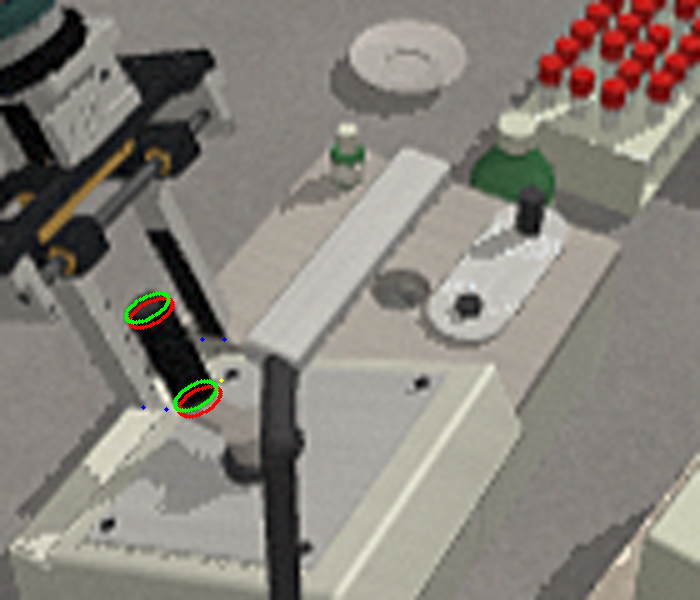

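```bash
cat > s6.py <<'E'
from h import *
f0=np.array(telemetry.current_wrist_force())
gripper_to(.0,35); 
print("open",telemetry.current_opening(),"F",np.round(RW.T@(np.array(telemetry.current_wrist_force())-f0),1),telemetry.current_t())
P0=b2w(telemetry.current_ee_pos()); d=S0-C0; phi=np.arctan2(d@V,d@U)
CT=S0+.014*N-.05*(np.cos(phi)*U+np.sin(phi)*V)
print("tcp",P0,"phi",phi)
print([inverse_kinematics(list(w2b(CT+.05*(np.cos(a)*U+np.sin(a)*V))),QG) is not None for a in np.arange(0,6.28,.4)])
json.dump(dict(CT=CT.tolist(),phi=phi,f0=f0.tolist(),phi0=phi,log=[]),open("st.json","w"))
E
python3 s6.py
cat > wind.py <<'E'
from h import *
import sys
def wind(nsteps,dphi=2*np.pi/24,k=.00008,vel=.08,ftan=14,fmax=35):
    s=json.load(open("st.json")); CT=np.array(s["CT"]);phi=s["phi"];f0=np.array(s["f0"])
    why="steps"
    for i in range(nsteps):
        phi-=dphi
        rh=np.cos(phi)*U+np.sin(phi)*V; th=np.sin(phi)*U-np.cos(phi)*V
        r.move_l(list(w2b(CT+.05*rh)),QG,vel=vel)
        F=RW.T@(np.array(telemetry.current_wrist_force())-f0)
        fr,ft,fn=F@rh,F@th,F@N
        act=b2w(telemetry.current_ee_pos())-CT
        print(f"{np.degrees(s['phi0']-phi):.0f} fr {fr:.1f} ft {ft:.1f} fn {fn:.1f} r {np.hypot(act@U,act@V)*1e3:.1f} lag {np.degrees(np.arctan2(act@V,act@U)-phi)%360:.1f} op {telemetry.current_opening()*1e3:.1f}")
        CT=CT+k*fr*rh
        if -ft>ftan: why="tan";break
        if np.linalg.norm(F)>fmax: why="fmax";break
    s["CT"]=CT.tolist();s["phi"]=phi;json.dump(s,open("st.json","w"))
    print(why,CT,telemetry.current_t())
if __name__=="__main__": wind(int(sys.argv[1]),*map(float,sys.argv[2:]))
E
```

```text
open 0.023569038653004346 F [-0.3 -2.   0.6] 16.3667
tcp [-0.05587371 -0.06845469  0.17100685] phi 2.765099147021621
[True, True, True, True, True, True, True, True, True, True, True, True, True, True, True, True]
```

```bash
python3 wind.py 6
```

```text
15 fr -0.1 ft -0.3 fn 2.2 r 50.3 lag 359.8 op 23.3
30 fr 2.4 ft 1.0 fn 2.9 r 50.7 lag 359.9 op 23.4
45 fr 2.8 ft -0.4 fn 4.7 r 50.8 lag 0.2 op 23.6
60 fr 4.8 ft -0.8 fn 4.1 r 50.9 lag 0.2 op 23.5
75 fr 4.9 ft -1.9 fn 3.2 r 50.8 lag 359.8 op 23.9
90 fr 4.8 ft -1.4 fn 1.2 r 50.6 lag 359.4 op 23.6
steps [-0.01383744 -0.08510388  0.19061017] 18.2667
```

```bash
python3 - <<'E'
from h import *
snap("scene","s7",(180,130,320,250),5)
E
python3 wind.py 6 .2618 .00015
```

```text
105 fr 2.8 ft -1.1 fn 1.3 r 50.4 lag 359.2 op 23.2
120 fr 3.3 ft -0.3 fn -0.3 r 50.2 lag 359.2 op 23.6
135 fr 1.1 ft -1.1 fn 1.1 r 49.9 lag 359.2 op 23.4
150 fr 1.5 ft 0.6 fn 0.5 r 49.9 lag 359.3 op 23.6
165 fr 1.4 ft -0.4 fn 1.1 r 49.9 lag 359.4 op 23.5
180 fr 0.8 ft 0.0 fn 1.3 r 49.8 lag 359.5 op 23.2
steps [-0.01263553 -0.08442901  0.19117063] 20.2083
```

View pics/s7.png

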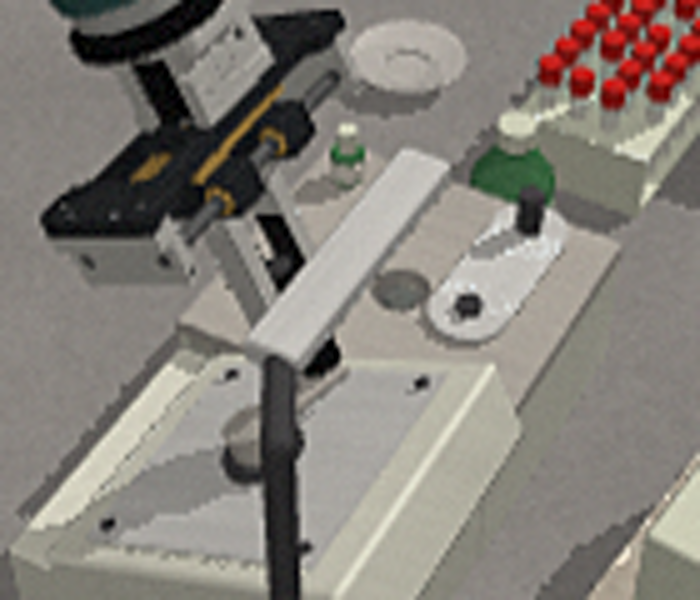

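The crank is following the gripper (sleeve at about (322,355) after 90°) and forces are small. I'll wind on.

```bash
python3 wind.py 14 .2618 .00015; python3 - <<'E'
from h import *
snap("scene","s8",(180,130,320,250),5)
E
```

```text
195 fr -0.4 ft -0.3 fn 0.3 r 49.9 lag 359.5 op 23.5
210 fr 0.3 ft -0.4 fn -0.1 r 50.2 lag 359.6 op 23.7
225 fr 1.4 ft -0.0 fn -1.1 r 50.3 lag 359.6 op 23.6
240 fr 2.0 ft -0.1 fn -0.4 r 50.3 lag 359.6 op 23.5
255 fr 1.6 ft -0.7 fn -0.4 r 50.1 lag 359.4 op 23.7
270 fr 3.0 ft 0.3 fn 0.0 r 50.1 lag 359.2 op 23.5
285 fr -0.2 ft 0.2 fn -0.2 r 49.8 lag 359.2 op 23.6
300 fr 0.8 ft -0.3 fn -0.9 r 50.0 lag 359.3 op 23.5
315 fr 0.3 ft -1.4 fn -0.3 r 50.1 lag 359.5 op 23.7
330 fr 0.0 ft -1.7 fn -0.6 r 50.2 lag 359.5 op 23.5
345 fr 0.3 ft -1.2 fn 0.9 r 50.4 lag 359.5 op 23.5
360 fr 0.6 ft -0.6 fn 1.3 r 50.5 lag 359.6 op 23.7
375 fr 1.9 ft -0.7 fn 1.9 r 50.5 lag 359.7 op 23.9
390 fr 1.5 ft -0.4 fn 2.9 r 50.3 lag 359.8 op 23.5
steps [-0.01327089 -0.0852539   0.19087436] 24.6417
```

View pics/s8.png

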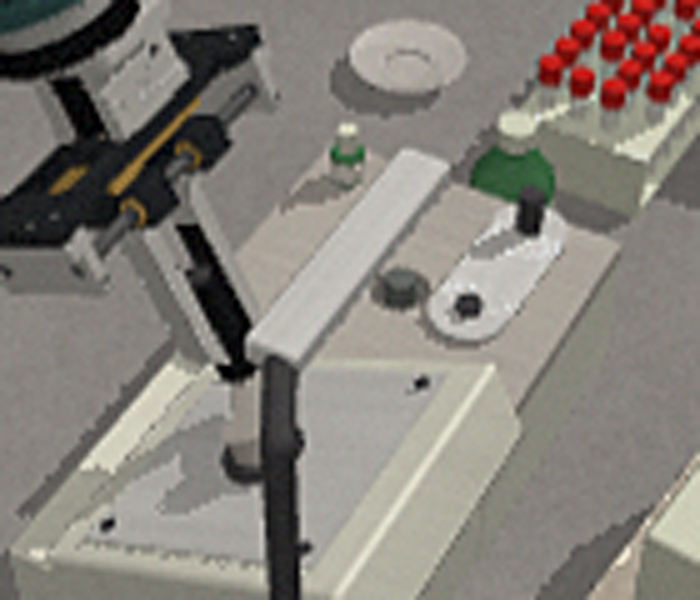

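After 390° the cap is showing in the port at about (400,285). I'll continue in smaller steps until the stop.

```bash
python3 wind.py 44 .17453 .00012 | cut -c1-60
```

```text
400 fr 1.7 ft -1.1 fn 2.6 r 50.1 lag 359.9 op 23.4
410 fr 1.0 ft -0.6 fn 2.3 r 50.0 lag 359.8 op 23.2
420 fr 1.3 ft -1.0 fn 2.7 r 49.9 lag 359.6 op 23.4
430 fr -0.2 ft -0.8 fn 2.1 r 49.8 lag 359.6 op 23.2
440 fr 0.6 ft 0.1 fn 2.0 r 49.9 lag 359.8 op 23.5
450 fr -0.7 ft -0.2 fn 2.4 r 49.9 lag 359.8 op 23.5
460 fr -0.2 ft -1.0 fn 2.8 r 50.0 lag 360.0 op 23.5
470 fr 0.1 ft -0.7 fn 2.6 r 50.2 lag 359.9 op 23.2
480 fr 0.1 ft -1.1 fn 2.0 r 50.2 lag 359.7 op 23.5
490 fr 0.8 ft -0.4 fn 1.5 r 50.2 lag 359.6 op 23.3
500 fr 1.3 ft -0.8 fn 0.4 r 50.2 lag 359.5 op 23.7
510 fr -0.3 ft -0.4 fn 0.7 r 50.1 lag 359.6 op 23.6
520 fr 0.6 ft -0.9 fn 1.8 r 50.2 lag 359.6 op 23.6
530 fr 0.0 ft 0.0 fn -0.1 r 50.1 lag 359.6 op 23.4
540 fr -0.1 ft -1.1 fn -0.1 r 50.2 lag 359.7 op 23.3
550 fr 0.7 ft -0.4 fn -0.0 r 50.2 lag 359.7 op 23.3
560 fr 0.5 ft 0.3 fn -0.9 r 50.1 lag 359.7 op 23.8
570 fr 1.1 ft 0.2 fn -0.8 r 50.1 lag 359.7 op 23.2
580 fr 0.5 ft 0.4 fn -0.9 r 50.0 lag 359.7 op 23.4
590 fr -1.0 ft -4.4 fn -1.7 r 50.0 lag 0.6 op 23.4
600 fr -9.6 ft -21.6 fn -16.3 r 50.0 lag 9.2 op 23.4
tan [-0.01316936 -0.08375021  0.1909217 ] 30.1167
```

Tangential force jumped to about 22 N and the motion stopped at about 591°, so this looks like the hard stop. I'll relax the press to the contact angle, check the tube, then release along the sleeve axis.

```bash
cat > s9.py <<'E'
from h import *
s=json.load(open("st.json"));CT=np.array(s["CT"]);f0=np.array(s["f0"])
phi=s["phi0"]-np.radians(591.5)
rh=np.cos(phi)*U+np.sin(phi)*V; th=np.sin(phi)*U-np.cos(phi)*V
P=CT+.05*rh
def st(): 
    F=RW.T@(np.array(telemetry.current_wrist_force())-f0); a=b2w(telemetry.current_ee_pos())-CT
    print("fr ft fn",np.round([F@rh,F@th,F@N],1),"ang",np.degrees(s["phi0"]-np.arctan2(a@V,a@U))%360+360)
st(); r.move_l(list(w2b(P)),QG,vel=.05); st()
vision.snapshot("scene")
print([(b2w(d["at"]),d["score"]) for d in models.mark_of("tube_top","scene")])
snap("scene","s9",(180,130,320,250),5)
E
python3 s9.py
```

```text
fr ft fn [ -6.3 -22.8 -16.3] ang 591.0348486529214
fr ft fn [ 2.1 -5.7 -4.9] ang 590.1088949615751
[(array([0.05268557, 0.16704422, 0.1219    ]), 0.55), (array([0.00186526, 0.08563294, 0.1206    ]), 0.52)]
```

View pics/s9.png

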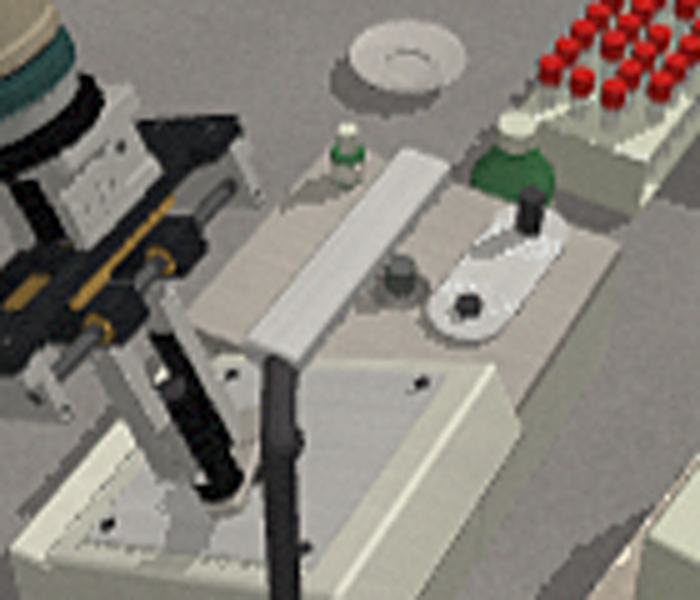

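The cap stands up at about (400,272), and the network puts its top at z = 120.6 mm, which is 20.6 mm above the deck. Now I'll release.

```bash
cat > s10.py <<'E'
from h import *
gripper_to(.05)
P=b2w(telemetry.current_ee_pos())
f0=np.array(telemetry.current_wrist_force())
print(r.move_l(list(w2b(P+.10*N)),QG,vel=.1,guard=8))
print(r.move_l(list(w2b(P+.10*N+np.array([-.12,0,.06]))),QG,vel=.2))
r.hold(.5)
vision.snapshot("scene")
for n in ("tube_top","sleeve","crank_axle","knob","vial","bottle","beaker","rack"): print(n,[(b2w(d["at"]).round(4),np.round(d["at"],4),d["score"]) for d in models.mark_of(n,"scene")[:2]])
snap("scene","s10",(150,110,330,270),4);snap("top","s10t",(80,130,400,280),2.4)
print(telemetry.current_wrist_force(),telemetry.current_t())
E
python3 s10.py
```

```text
False
False
tube_top [(array([-0.0004,  0.085 ,  0.1198]), array([0.5645, 0.1392, 0.1198]), 0.46)]
sleeve [(array([ 0.007 , -0.1329,  0.1863]), array([ 0.599 , -0.0761,  0.1863]), 0.47)]
crank_axle [(array([-0.0098, -0.0873,  0.1819]), array([ 0.5766, -0.0329,  0.1819]), 0.82), (array([-0.0376, -0.2832, -0.002 ]), array([ 0.5734, -0.2308, -0.002 ]), 0.27)]
knob [(array([0.0548, 0.1674, 0.1206]), array([0.6091, 0.2278, 0.1206]), 0.84)]
vial [(array([-0.0751,  0.1517,  0.1013]), array([0.4821, 0.1961, 0.1013]), 0.62)]
bottle [(array([ 0.0077,  0.24  , -0.0035]), array([ 0.5533,  0.294 , -0.0035]), 0.55)]
beaker [(array([-0.037 , -0.2853,  0.0013]), array([ 0.5743, -0.2328,  0.0013]), 0.68)]
rack [(array([ 0.0239,  0.421 , -0.0009]), array([ 0.5469,  0.4756, -0.0009]), 0.73)]
[ 0.60324391 -0.30708395  0.1153123 ] 34.1917
```

View pics/s10.png

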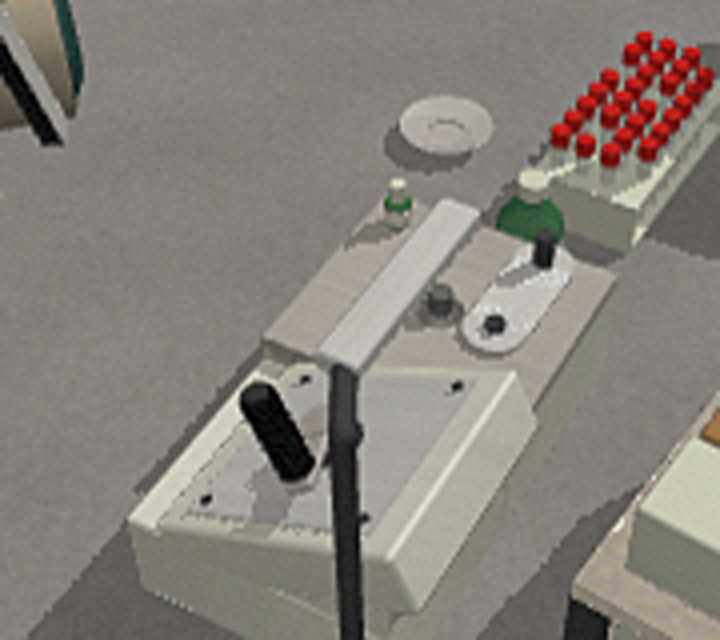

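View pics/s10t.png

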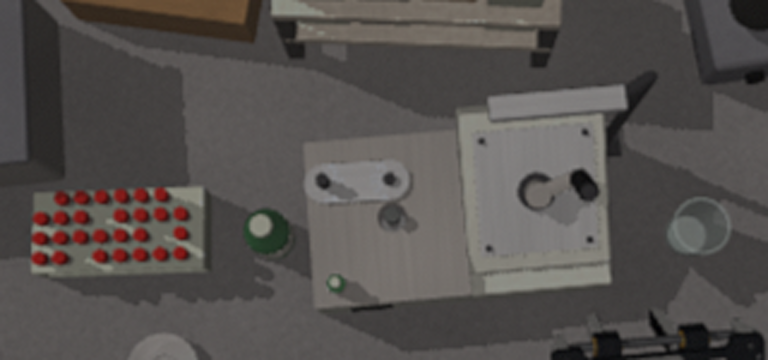

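```bash
python3 -c "
from plant import r,telemetry
r.sign_off(); print(telemetry.current_t())"
```

```text
the job is handed in; nothing more can be done
the job is handed in; nothing more can be done
```

The cover is swung clear, the crank is wound up to its hard stop, and the capped tube stands raised in the port. I handed the job in at about 34 s, with the gripper open and clear of everything.

- **Cover:** I pushed it by the knob with closed fingers to about 1.65 rad. The port has been clear since, in both camera views.
- **Crank:** I held the sleeve along its axis with about 35 N and wound it clockwise about 590° (1.64 turns) without letting go. At the stop the force along the turn rose from about 1 N to 22 N and the motion stopped. I eased the pressure off before opening the gripper.
- **Tube:** the trained network put the cap top 20.6 mm above the deck before release and 19.8 mm after. The expected height is about 21 mm, so both agree within its 4 mm accuracy.
- **Crank after release:** the sleeve reading was about 3° off the angle felt at the stop. That is within the network's error, and worth about 0.2 mm of lift.
- **Surroundings:** the vial, bottle, beaker and rack are upright, and their positions match the first readings within 4–5 mm, about the network's accuracy.

**Checks that disagreed:** some network reports were wrong, and I set them aside against the pictures. The top camera reported the port at the sleeve once, and the scene camera reported the tube cap at the knob once. No check failed at the end.

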